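Tug-test a lens carrier, then turn it over in its jig

ROBOT

A 7-joint arm with a two-finger parallel gripper is mounted at the origin on the work surface. World frame = base frame: x ahead of the robot, y to its left, z up, the work surface at z = 0. Lengths are in m, angles in rad, forces in N, time in s.
With the tool pointing down it reaches from about 0.4 to 0.875 m from the base axis. Payload 19.3 kg.
Tool frame: the origin (TCP) lies between the finger pads; the fingertips stand 22 mm ahead of it and the grasp point (between the pads) lies 3 mm ahead of it; z points along the fingers, y is the direction in which the jaws open and shut (so a half turn about z gives the same grasp; the last joint's range is limited). The gripper opens to 85 mm and grips with 20 to 120 N. Pads are 22 mm wide; open, the fingers measure 114 mm over their backs; the gripper's body (76 mm by 85 mm) begins 54 mm behind the grasp point. The pads swing forward as they close: fully open they stand 13 mm farther back than shut.
Start: joints at [1.229, 0.521, -0.036, 1.599, 0.021, 1.021, -0.113], TCP at [0.168, -0.602, 0.253] pointing down, gripper open.
Joint ranges: [-2.91, 2.91], [-0.3, 2.13], [-1.5, 1.42], [0.17, 2.43], [-1.26, 4.41], [0.16, 1.93], [-2.52, 2.52]. Speed limits (rad/s): [1.89, 1.89, 2.39, 2.39, 3.01, 3.01, 3.01].

INTERFACE

Orientations are given as a 3x3 rotation matrix whose columns are the frame's x, y, z axes.
In Python, from bench import arm gives the robot as it stands.
- The arm moves only by the tool move_arm, never from a script. Its argument "plan" is a list of rows, each an object of numbers: "tx", "ty", "tz": the shift along the tool's x, y, z in cm; "ax", "ay", "az": the turn, a rotation vector about the tool's x, y, z in degrees; "claw": the opening, from 0 (shut) to 1 (fully open). In form: [{"tx": .., "ty": .., "tz": .., "ax": .., "ay": .., "az": .., "claw": ..}, ...]. A call has exactly 5 rows; each row shifts and turns the pose as measured when the row begins, along the tool's axes as they then stand; what a row does not reach is not made up. A row lasts 1/8 s, in which the tool goes at most 62.5 mm and 10.7 degrees, less where a joint would pass 70% of its speed; a pose out of reach is approached as far as the arm can. A call is refused whole if a number of a shift passes 6.25 or a number of a turn 10.7, either way. A call with a gripper value outside its range is refused whole. The fingers move at their own pace and stop on an object; "squeeze" is the grip in N (left out, the last holds). Time passes only in rows, so rows that do not move let the fingers close, or fill a call up. It gives the time, the measured TCP pose, the force and the opening at its end, in the units of the state.
- arm.sense(): the state, without advancing time (a new reading comes with each control period).
- arm.read_camera(name): name is "side" or "top"; returns a dict with "image" (400x640x3 uint8, red, green, blue), "fovy" (degrees; the focal length in pixels is half the picture's height over the tangent of half this angle, whatever the lens; pixels are square), "cx", "cy" (the principal point, pixels), "k1" (the pictures are not rectified: a ray, as slopes to the right and down, at radius r is drawn at 1 + k1 r^2 times it, then the intrinsics apply), "cam_to_world" (4x4, takes a point from camera to world coordinates). Camera axes: x right, y down, z forward; pixel columns grow to the right and rows downward; lengths in m; the calibration is good to about 2 mm. A picture is of the moment at which its call begins. There is no depth.
- arm.job_done(): hands the job in, once; it reports no verdict.
Trained networks look in the newest picture that a camera, given by its name, has taken for a name from the list of things; names that differ only in an ending like _2 or _b are one class to them, and where a whole thing is asked for, a point or a joint stands for the part that bears it (a point fixed in the world has none). Each returns a list of dicts, best first, with "confidence" (0 to 1); they miss things now and then, are a little off and sometimes report something else, mostly with a low value. They report only what shows in the picture. A call takes as long as a camera call.
- arm.cut_out(label, camera): "pixels" (400x640 bool, what is visible of it).
- arm.mark_of(label, camera): "position" ([x, y, z] in m, in world coordinates, good to about 4 mm: a listed point, or the origin of a listed thing).
The state is a dict: "time_s": time; "joint_positions": joint angles; "qvel": joint speeds; "joint_efforts": joint torques, N m; "position": TCP position; "ee_rot": TCP orientation; "wrist_force": force on the tool from outside, world axes, zero at the start; "torque": the same for the moment, N m; "grip_width": finger opening in m.
Only numpy, scipy, OpenCV 4.12 (cv2) and the standard library are available. Lean on these libraries where they do the work, as an engineer would, in place of code of your own. Each camera call takes 0.05 s, during which the arm holds its last target.

TASK

Two turnover jigs stand on the optical bench, one with a round lens carrier and one with a square one. Take the round carrier by its pull post and tug it straight up, so that it lifts a few millimetres against its sprung latch and you know that the latch holds; only then swing its lever right over to the far stop, so that the carrier is fully upside down. Leave the jig with the square carrier alone, and let go at the end.

Things in the scene. Friction and masses are not known exactly. Their poses are not given: they have to be found in the camera images.
- round_carrier_post (a point): On the axis of the round carrier's steel pull post (18 x 18 mm, 40 tall), 12 mm below its top, 28 above the aluminium disc (90 mm across, two round lenses). At first z is up; x level, away from the robot within 0.3 rad; y along the turning axis, 40 mm below. Axes turn with it. The latch spring gives from 5 N, 10 mm at 13 N, then a hard stop; about 5 mm is a good tug. It springs back.
- turnover_lever (a point): Centre of the lever knob of the round carrier's jig: white disc 28 mm across, 18 thick, flat faces to +y and -y, on an 8 mm rod. Starts 90 mm above the bench, on the robot's side. It circles at 100 mm radius about the turning axis, which lies 100 mm along its +x: up, over, down on the far side. Axes parallel to the post's. 2 N moves it; it stays where left. Jig is bolted down.
- turnover (a joint): Turn of the round carrier's cradle, rad: 0 at the start (carrier on top, lever level towards the robot), 1.57 lever straight up, 3.14 at the far stop (carrier upside down, lever level, pointing away). Held by friction only. Jig foot 120 x 160 mm (x, y); uprights 102 mm high, 60 to 72 mm either side of the middle along y.
- spare_turnover_lever (a point): Centre of the lever knob of the other jig, which is the same but has a square carrier (80 x 94 mm plate with square filters). Not to be moved. The two jigs stand side by side, one left and one right of the middle, either way round.

How it is judged:
On the way, in this order (a step that is already met when the one before it is completed fails the run):
1. the round carrier, still upright (within 0.2 rad), is tugged up at least 3 mm against its latch (z of round_carrier_post in the frame of turnover_lever above 0.043 m and value of joint turnover below 0.2 rad), for 0.2 s.
2. the round carrier is turned upside down, to within 0.2 rad of the far stop (value of joint turnover above 2.94 rad), for 0.2 s.
At the end, for the whole second after the job is handed in: The round carrier's cradle is turned over to within 0.2 rad (11 degrees) of the far stop and at rest, the carrier seated on its latch (lifted less than 3 mm), and the other jig's lever is within 20 mm of where it was (value of joint turnover above 2.94 rad and velocity of joint turnover between -0.05 and 0.05 rad/s and z of round_carrier_post in the frame of turnover_lever below 0.043 m and distance of spare_turnover_lever from where it was at the start of the episode below 0.02 m); the robot touches nothing.
It fails at once if the jig with the square carrier is disturbed (its lever knob moved more than 20 mm) (distance of spare_turnover_lever from where it was at the start of the episode above 0.02 m).
It also fails if it takes over 54 s, if anything falls off the work surface, if the arm or the gripper's body presses on something with over 40 N, if the wrist force passes 120 N, or if a joint passes its speed limit or range.

## Working session

There is one attempt and no reset: what is moved stays moved. The work goes in short steps, Python scripts to look and compute and a tool call to move; the robot and the scene stay as the last step left them, time stands still between calls to the robot, and variables do not carry over. Pictures are saved under pics/ and viewed, and the job is handed in when it is done.

Besides the shell and the picture viewer there is one more tool, called after ">>>" as a command line: name --argument value ..., lists and objects as JSON in quotes. move_arm: Moves the arm, as the interface text tells. Its arguments: {"type":"object","properties":{"plan":{"type":"array","items":{"type":"object","properties":{"tx":{"type":"number"},"ty":{"type":"number"},"tz":{"type":"number"},"ax":{"type":"number"},"ay":{"type":"number"},"az":{"type":"number"},"claw":{"type":"number"}}}},"squeeze":{"type":"number"}},"required":["plan"]}

```bash
mkdir -p pics; ls
python3 - <<'E'
from bench import arm
import cv2,numpy as np
s=arm.sense();print(s)
for c in("side","top"):
    r=arm.read_camera(c);cv2.imwrite(f"pics/{c}0.png",r["image"][:,:,::-1])
    print(c,r["fovy"],r["cx"],r["cy"],r["k1"],np.round(r["cam_to_world"],3))
    for l in("round_carrier_post","turnover_lever","spare_turnover_lever"):
        print(l,[(np.round(d["position"],4),round(d["confidence"],2)) for d in arm.mark_of(l,c)])
E
```

```text
pics
{'time_s': 0.0, 'joint_positions': array([ 1.22874449,  0.52203162, -0.03632248,  1.59998936,  0.02120434,
        1.02107334, -0.11283005]), 'qvel': array([-0.00064327,  0.00060181,  0.00042017, -0.00093574, -0.0001089 ,
       -0.00051767,  0.00050584]), 'joint_efforts': array([ 1.73776127e-03, -9.27094388e+01,  1.98136233e+00, -3.69932055e+01,
        1.80428725e-02,  8.07301782e-03,  1.56537243e-05]), 'position': array([ 0.16770569, -0.60176943,  0.25272147]), 'ee_rot': array([[ 9.63286660e-01,  2.68474703e-01, -3.80310481e-04],
       [ 2.68474959e-01, -9.63286091e-01,  1.04979737e-03],
       [-8.45037584e-05, -1.11335965e-03, -9.99999377e-01]]), 'wrist_force': array([ 0.6744931 , -0.22202291,  0.74899852]), 'torque': array([ 0.00677998, -0.03609294, -0.00691913]), 'grip_width': 0.08565154625549444}
side 50.27821952376565 316.12931787273413 202.23825255316086 -0.07424140751055795 [[ 1.    -0.007  0.027  0.489]
 [-0.022 -0.775  0.631 -0.422]
 [ 0.016 -0.631 -0.775  0.638]
 [ 0.     0.     0.     1.   ]]
round_carrier_post [(array([0.5536, 0.174 , 0.1333]), 0.55)]
turnover_lever [(array([0.4573, 0.1558, 0.0929]), 0.56)]
spare_turnover_lever [(array([ 0.4316, -0.1679,  0.0873]), 0.63)]
top 53.66343052939669 321.3937835240025 203.1649276525345 0.01016643404054187 [[-0.026 -0.993  0.113  0.412]
 [-0.999  0.028  0.017 -0.017]
 [-0.02  -0.113 -0.993  0.781]
 [ 0.     0.     0.     1.   ]]
round_carrier_post [(array([0.5522, 0.176 , 0.1338]), 0.65)]
turnover_lever []
spare_turnover_lever [(array([ 0.4333, -0.1662,  0.0894]), 0.61)]
```

View pics/side0.png

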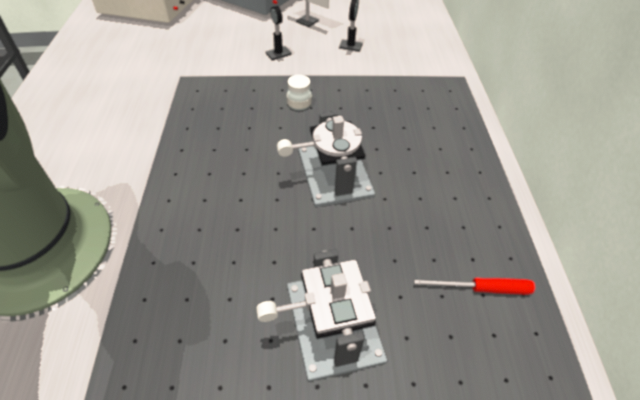

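View pics/top0.png

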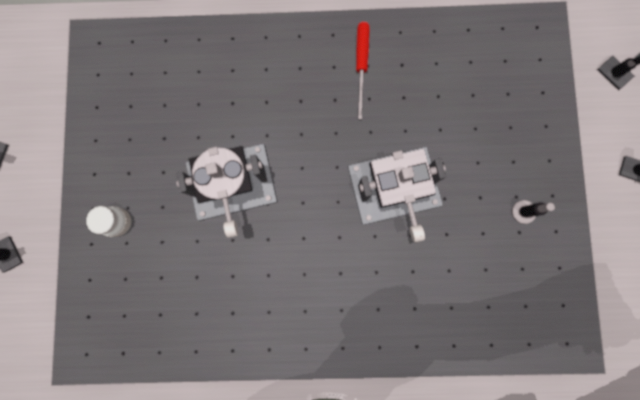

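```bash
cat > h.py <<'E'
from bench import arm
import cv2,numpy as np
def K(r):
    f=200/np.tan(np.radians(r["fovy"]/2));return np.array([[f,0,r["cx"]],[0,f,r["cy"]],[0,0,1]]),np.array([r["k1"],0,0,0,0.])
def onplane(r,uv,z):
    k,d=K(r);p=cv2.undistortPoints(np.array(uv,float).reshape(-1,1,2),k,d).reshape(-1,2)
    M=np.array(r["cam_to_world"]);v=np.c_[p,np.ones(len(p))]@M[:3,:3].T;o=M[:3,3]
    return o+v*((z-o[2])/v[:,2])[:,None]
def proj(r,P):
    k,d=K(r);M=np.linalg.inv(np.array(r["cam_to_world"]))
    return cv2.projectPoints(np.array(P,float).reshape(-1,1,3),cv2.Rodrigues(M[:3,:3])[0],M[:3,3],k,d)[0].reshape(-1,2)
def jig(o,yaw,P):
    c,s=np.cos(yaw),np.sin(yaw);return np.array(o)+np.array(P)@np.array([[c,s,0],[-s,c,0],[0,0,1]])
E
python3 - <<'E'
from h import *
for c in("side","top"):
    r=arm.read_camera(c)
    for l in("round_carrier_post","turnover_lever"):
        print(c,l,[(np.round(d["position"],4),round(d["confidence"],2)) for d in arm.mark_of(l,c)])
    yaw=.19;o=(.553,.175,.13)
    im=r["image"][:,:,::-1].copy();im=cv2.resize(im,None,fx=4,fy=4,interpolation=cv2.INTER_CUBIC)
    for yaw,col in((.17,(0,255,0)),(.21,(0,0,255))):
      P=jig(o,yaw,[[-.06,-.08,-.122],[.06,-.08,-.122],[.06,.08,-.122],[-.06,.08,-.122]])
      q=proj(r,P);cv2.polylines(im,[np.int32((q+.5)*4)],True,col,1)
      q=proj(r,jig(o,yaw,[[0,0,0],[-.1,0,-.04],[.009,.009,.012],[-.009,-.009,.012],[.009,-.009,.012],[-.009,.009,.012]]))
      for p in q: cv2.circle(im,tuple(np.int32((p+.5)*4)),3,col,1)
    u,v=np.int32(proj(r,[[.53,.17,.08]])[0]*4)
    cv2.imwrite(f"pics/{c}1.png",im[max(v-280,0):v+280,max(u-300,0):u+300])
E
```

```text
side round_carrier_post [(array([0.5524, 0.1765, 0.1324]), 0.56)]
side turnover_lever [(array([0.4574, 0.1568, 0.0909]), 0.82)]
top round_carrier_post [(array([0.5526, 0.1762, 0.1315]), 0.66), (array([0.4554, 0.1554, 0.0869]), 0.5)]
top turnover_lever [(array([0.452 , 0.1528, 0.0901]), 0.74)]
```

View pics/side1.png

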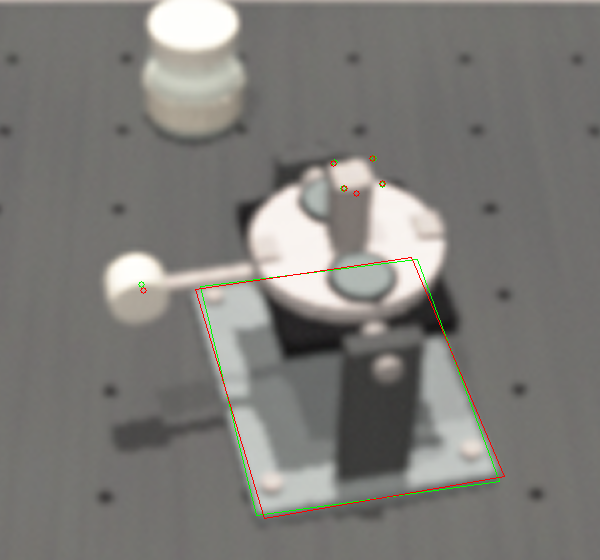

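View pics/top1.png

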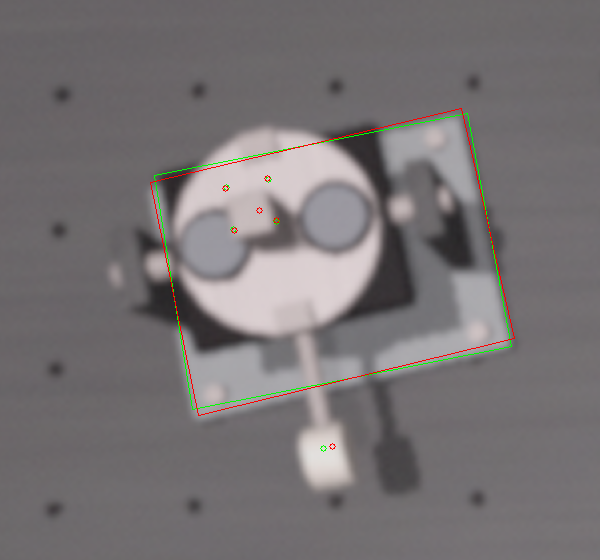

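>>> move_arm --plan '[{"tx": 5,"ty": -3},{"tx": 5,"ty": -3},{"tx": 5,"ty": -3},{"tx": 5,"ty": -3},{"tx": 5,"ty": -3}]' --squeeze 60

```text
invalid input
```

>>> move_arm --plan '[{"tx": 3,"ty": -5},{"tx": 3,"ty": -5},{"tx": 3,"ty": -5},{"tx": 3,"ty": -5},{"tx": 3,"ty": -5}]'

```text
invalid input
```

>>> move_arm --plan '[{"tx": 5,"ty": -3,"tz": 0,"ax": 0,"ay": 0,"az": 0,"claw": 1},{"tx": 5,"ty": -3,"tz": 0,"ax": 0,"ay": 0,"az": 0,"claw": 1},{"tx": 5,"ty": -3,"tz": 0,"ax": 0,"ay": 0,"az": 0,"claw": 1},{"tx": 5,"ty": -3,"tz": 0,"ax": 0,"ay": 0,"az": 0,"claw": 1},{"tx": 5,"ty": -3,"tz": 0,"ax": 0,"ay": 0,"az": 0,"claw": 1}]' --squeeze 60

```text
time_s: 1.32
position: [0.3709, -0.3879, 0.253]
ee_rot: [[0.965, 0.261, -0.0], [0.261, -0.965, -0.002], [-0.001, 0.002, -1.0]]
wrist_force: [0.7, -0.4, 0.1]
grip_width: 0.0855
```

>>> move_arm --plan '[{"tx": 3.2,"ty": -5,"tz": 0,"ax": 0,"ay": 0,"az": 1,"claw": 1},{"tx": 3.2,"ty": -5,"tz": 0,"ax": 0,"ay": 0,"az": 1,"claw": 1},{"tx": 3.2,"ty": -5,"tz": 0,"ax": 0,"ay": 0,"az": 1,"claw": 1},{"tx": 3.2,"ty": -5,"tz": 0,"ax": 0,"ay": 0,"az": 1,"claw": 1},{"tx": 3.2,"ty": -5,"tz": 0,"ax": 0,"ay": 0,"az": 1,"claw": 1}]'

```text
time_s: 1.95
position: [0.4738, -0.0991, 0.2534]
ee_rot: [[0.985, 0.174, 0.003], [0.174, -0.985, -0.003], [0.003, 0.004, -1.0]]
wrist_force: [1.3, -0.5, 0.3]
grip_width: 0.0855
```

>>> move_arm --plan '[{"tx": 2.5,"ty": -5.1,"tz": 0,"ax": 0,"ay": 0,"az": 0,"claw": 1},{"tx": 2.5,"ty": -5.1,"tz": 0,"ax": 0,"ay": 0,"az": 0,"claw": 1},{"tx": 2.5,"ty": -5.1,"tz": 0,"ax": 0,"ay": 0,"az": 0,"claw": 0.6},{"tx": 2.5,"ty": -5.1,"tz": 0,"ax": 0,"ay": 0,"az": 0,"claw": 0.6},{"tx": 2.4,"ty": -5.1,"tz": 0,"ax": 0,"ay": 0,"az": 0,"claw": 0.6}]'

```text
time_s: 2.58
position: [0.554, 0.1829, 0.2539]
ee_rot: [[0.985, 0.173, 0.006], [0.173, -0.985, -0.004], [0.006, 0.005, -1.0]]
wrist_force: [1.6, -0.5, 0.2]
grip_width: 0.0517
```

Run:
```python
from h import *
s=arm.sense();print(s["position"],s["ee_rot"],s["grip_width"],s["joint_positions"])
R=s["ee_rot"];d=np.array([.5495,.1755,.132])-(s["position"]);print("tool cm",100*R.T@d)
for c in("side","top"):
    r=arm.read_camera(c);im=r["image"][:,:,::-1].copy()
    for l in("round_carrier_post","turnover_lever"):
        print(c,l,[(np.round(d["position"],4),round(d["confidence"],2)) for d in arm.mark_of(l,c)])
    im=cv2.resize(im,None,fx=3,fy=3,interpolation=cv2.INTER_CUBIC)
    u,v=np.int32(proj(r,[[.53,.17,.12]])[0]*3)
    cv2.imwrite(f"pics/{c}2.png",im[max(v-300,0):v+270,max(u-350,0):u+350])
```

```text
[0.55398484 0.18287256 0.25392306] [[ 0.98498523  0.17252302  0.0063167 ]
 [ 0.17254753 -0.98499475 -0.00356198]
 [ 0.00560739  0.00459843 -0.99997371]] 0.05166477537745431 [-0.21377234  0.46415344 -0.29247476  1.70587634  0.16220537  0.9907654
 -1.96309367]
tool cm [-0.63732872  0.59275444 12.19177893]
side round_carrier_post [(array([0.5514, 0.1765, 0.1309]), 0.67)]
side turnover_lever [(array([0.4559, 0.1577, 0.0912]), 0.68)]
top round_carrier_post [(array([0.5504, 0.1786, 0.1313]), 0.86)]
top turnover_lever [(array([0.4546, 0.1538, 0.0853]), 0.87)]
```

>>> move_arm --plan '[{"tx": -0.5,"ty": 0.6,"tz": 2,"ax": 0,"ay": 0,"az": 0,"claw": 0.6},{"tx": 0,"ty": 0,"tz": 2.5,"ax": 0,"ay": 0,"az": 0,"claw": 0.6},{"tx": 0,"ty": 0,"tz": 2.5,"ax": 0,"ay": 0,"az": 0,"claw": 0.6},{"tx": 0,"ty": 0,"tz": 1,"ax": 0,"ay": 0,"az": 0,"claw": 0.6},{"tx": 0,"ty": 0,"tz": 0,"ax": 0,"ay": 0,"az": 0,"claw": 0.6}]'

```text
time_s: 3.5
position: [0.5512, 0.1665, 0.1737]
ee_rot: [[0.987, 0.163, 0.009], [0.163, -0.987, -0.005], [0.008, 0.007, -1.0]]
wrist_force: [-0.1, 0.5, 0.9]
grip_width: 0.0516
```

Run:
```python
from h import *
s=arm.sense();print(s["position"],s["grip_width"],s["wrist_force"])
R=s["ee_rot"];print(R);d=np.array([.5505,.176,.134])-(s["position"]);print("tool cm",100*R.T@d)
for c in("side","top"):
    r=arm.read_camera(c);im=r["image"][:,:,::-1].copy()
    im=cv2.resize(im,None,fx=3,fy=3,interpolation=cv2.INTER_CUBIC)
    u,v=np.int32(proj(r,[[.53,.17,.12]])[0]*3)
    cv2.imwrite(f"pics/{c}3.png",im[max(v-300,0):v+270,max(u-350,0):u+350])
```

```text
[0.55122718 0.16650883 0.17369083] 0.05162236359374066 [-0.07855822  0.47892191  0.90818496]
[[ 0.98652287  0.16338336  0.00886066]
 [ 0.16343437 -0.98653959 -0.00537132]
 [ 0.00786381  0.00674707 -0.99994632]]
tool cm [ 0.0521683  -0.97500214  3.96312726]
```

View pics/side3.png

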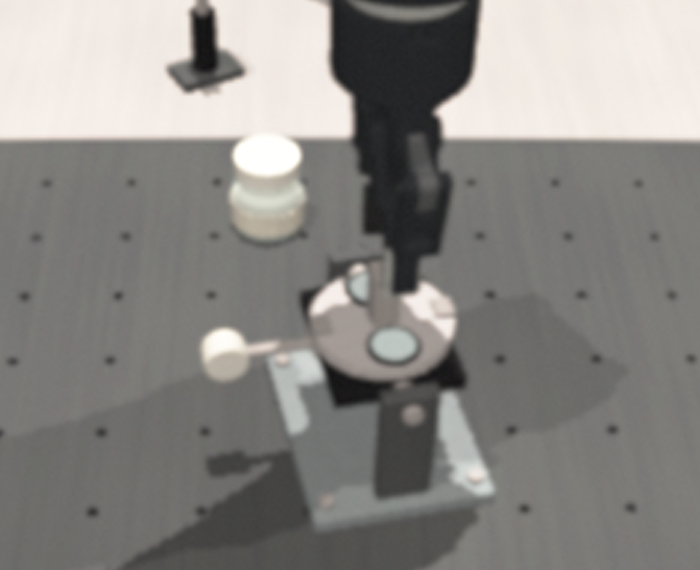

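View pics/top3.png

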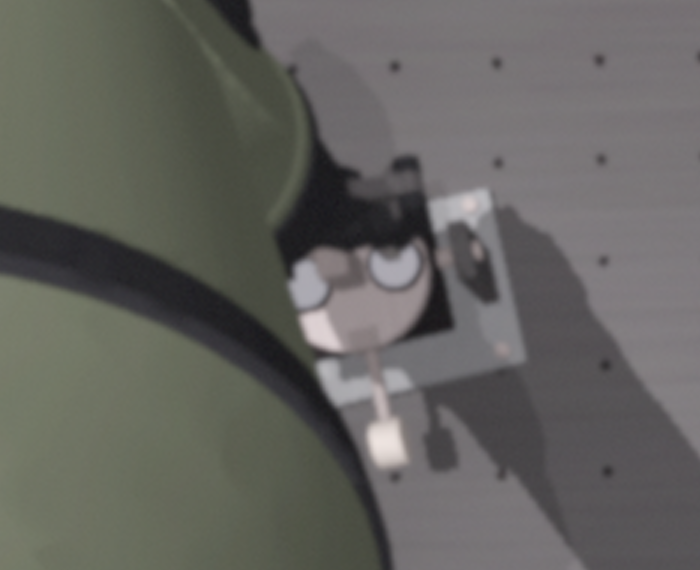

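Run:
```python
from h import *
s=arm.sense();R=s["ee_rot"];p=s["position"];r=arm.read_camera("side")
u,v=np.int32(proj(r,[[.53,.17,.12]])[0]*3)
for n,P in(("near",p+R@[0,.026,.015]),("far",p+R@[0,-.026,.015]),("nearbk",p+R@[0,.04,.015]),("posttop",[.5505,.176,.142])):
    print(n,proj(r,[P])[0]*3-[max(u-350,0),max(v-300,0)])
```

```text
near [399.80284798 281.0756389 ]
far [380.09534092 225.31640498]
nearbk [405.41560275 296.98392462]
posttop [385.13759019 265.7057554 ]
```

>>> move_arm --plan '[{"tx": -0.2,"ty": -0.9,"tz": 0,"ax": 0,"ay": 0,"az": -0.8,"claw": 0.6},{"tx": 0,"ty": 0,"tz": 0,"ax": 0,"ay": 0,"az": 0,"claw": 0.6},{"tx": 0,"ty": 0,"tz": 0,"ax": 0,"ay": 0,"az": 0,"claw": 0.6},{"tx": 0,"ty": 0,"tz": 0,"ax": 0,"ay": 0,"az": 0,"claw": 0.6},{"tx": 0,"ty": 0,"tz": 0,"ax": 0,"ay": 0,"az": 0,"claw": 0.6}]'

```text
time_s: 4.28
position: [0.5484, 0.1769, 0.176]
ee_rot: [[0.984, 0.179, 0.012], [0.179, -0.984, -0.004], [0.012, 0.006, -1.0]]
wrist_force: [-0.2, 0.6, 0.6]
grip_width: 0.051
```

Run:
```python
from h import *
s=arm.sense();print(s["position"],s["grip_width"],s["wrist_force"])
R=s["ee_rot"];print(R);d=np.array([.548,.176,.134])-(s["position"]);print("tool cm",100*R.T@d)
r=arm.read_camera("side");im=r["image"][:,:,::-1].copy()
im=cv2.resize(im,None,fx=6,fy=6,interpolation=cv2.INTER_CUBIC)
u,v=np.int32(proj(r,[[.55,.17,.14]])[0]*6)
cv2.imwrite(f"pics/side4.png",im[max(v-300,0):v+200,max(u-250,0):u+250])
```

```text
[0.54841387 0.17686967 0.1759824 ] 0.051044390180507 [-0.15907462  0.59125865  0.5930595 ]
[[ 0.98372738  0.1792344   0.01246898]
 [ 0.17929473 -0.98378771 -0.00389213]
 [ 0.01156922  0.00606442 -0.99991468]]
tool cm [-0.10487645  0.05267906  4.197704  ]
```

View pics/side4.png

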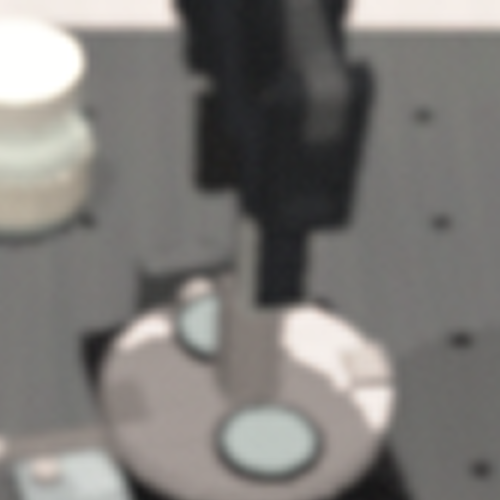

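>>> move_arm --plan '[{"tx": -0.1,"ty": 0,"tz": 2,"ax": 0,"ay": -0.7,"az": 0,"claw": 0.6},{"tx": 0,"ty": 0,"tz": 1.5,"ax": 0,"ay": 0,"az": 0,"claw": 0.6},{"tx": 0,"ty": 0,"tz": 0.6,"ax": 0,"ay": 0,"az": 0,"claw": 0.6},{"tx": 0,"ty": 0,"tz": 0.1,"ax": 0,"ay": 0,"az": 0,"claw": 0.6},{"tx": 0,"ty": 0,"tz": 0.1,"ax": 0,"ay": 0,"az": 0,"claw": 0.6}]'

```text
time_s: 4.95
position: [0.5473, 0.1762, 0.1296]
ee_rot: [[0.984, 0.179, -0.001], [0.179, -0.984, -0.007], [-0.003, 0.006, -1.0]]
wrist_force: [-0.5, 0.3, -0.8]
grip_width: 0.0512
```

Run:
```python
from h import *
s=arm.sense();print(s["position"],s["grip_width"],s["wrist_force"])
R=s["ee_rot"];print(R);d=np.array([.548,.176,.134])-(s["position"]);print("tool cm",100*R.T@d)
r=arm.read_camera("side");im=r["image"][:,:,::-1].copy()
im=cv2.resize(im,None,fx=6,fy=6,interpolation=cv2.INTER_CUBIC)
u,v=np.int32(proj(r,[[.55,.17,.14]])[0]*6)
cv2.imwrite(f"pics/side5.png",im[max(v-300,0):v+200,max(u-250,0):u+250])
```

```text
[0.54730809 0.17622045 0.12963144] 0.05123220644935419 [-0.54707834  0.29559679 -0.76125297]
[[ 0.98383142  0.17909152 -0.00139898]
 [ 0.17907864 -0.98381245 -0.00662566]
 [-0.00256294  0.00626801 -0.99997707]]
tool cm [ 0.06300463  0.03681772 -0.4367971 ]
```

View pics/side5.png

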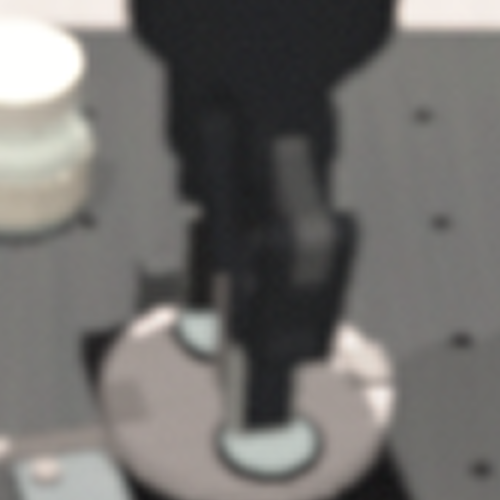

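>>> move_arm --plan '[{"tx": -0.05,"ty": 0,"tz": -0.5,"ax": 0,"ay": 0,"az": 0,"claw": 0.6},{"tx": 0,"ty": 0,"tz": 0,"ax": 0,"ay": 0,"az": 0,"claw": 0.4},{"tx": 0,"ty": 0,"tz": 0,"ax": 0,"ay": 0,"az": 0,"claw": 0},{"tx": 0,"ty": 0,"tz": 0,"ax": 0,"ay": 0,"az": 0,"claw": 0},{"tx": 0,"ty": 0,"tz": 0,"ax": 0,"ay": 0,"az": 0,"claw": 0}]'

```text
time_s: 5.62
position: [0.5472, 0.1758, 0.1361]
ee_rot: [[0.984, 0.179, 0.0], [0.179, -0.984, -0.007], [-0.001, 0.007, -1.0]]
wrist_force: [-0.1, -1.6, 0.3]
grip_width: 0.017
```

>>> move_arm --plan '[{"tx": 0,"ty": 0,"tz": 0,"ax": 0,"ay": 0,"az": 0,"claw": 0},{"tx": 0,"ty": 0,"tz": 0,"ax": 0,"ay": 0,"az": 0,"claw": 0},{"tx": 0,"ty": 0,"tz": 0,"ax": 0,"ay": 0,"az": 0,"claw": 0},{"tx": 0,"ty": 0,"tz": 0,"ax": 0,"ay": 0,"az": 0,"claw": 0},{"tx": 0,"ty": 0,"tz": 0,"ax": 0,"ay": 0,"az": 0,"claw": 0}]'

```text
time_s: 6.25
position: [0.5472, 0.1758, 0.136]
ee_rot: [[0.984, 0.179, 0.0], [0.179, -0.984, -0.007], [-0.001, 0.007, -1.0]]
wrist_force: [-0.4, -2.9, 1.1]
grip_width: 0.0166
```

>>> move_arm --plan '[{"tx": 0,"ty": 0,"tz": -0.2,"ax": 0,"ay": 0,"az": 0,"claw": 0},{"tx": 0,"ty": 0,"tz": -0.2,"ax": 0,"ay": 0,"az": 0,"claw": 0},{"tx": 0,"ty": 0,"tz": -0.1,"ax": 0,"ay": 0,"az": 0,"claw": 0},{"tx": 0,"ty": 0,"tz": 0,"ax": 0,"ay": 0,"az": 0,"claw": 0},{"tx": 0,"ty": 0,"tz": 0,"ax": 0,"ay": 0,"az": 0,"claw": 0}]'

```text
time_s: 6.88
position: [0.5472, 0.1757, 0.1404]
ee_rot: [[0.984, 0.179, -0.0], [0.179, -0.984, -0.007], [-0.002, 0.007, -1.0]]
wrist_force: [3.4, -0.9, -7.7]
grip_width: 0.0171
```

>>> move_arm --plan '[{"tx": 0,"ty": 0,"tz": -0.1,"ax": 0,"ay": 0,"az": 0,"claw": 0},{"tx": 0,"ty": 0,"tz": 0,"ax": 0,"ay": 0,"az": 0,"claw": 0},{"tx": 0,"ty": 0,"tz": 0,"ax": 0,"ay": 0,"az": 0,"claw": 0},{"tx": 0,"ty": 0,"tz": 0,"ax": 0,"ay": 0,"az": 0,"claw": 0},{"tx": 0,"ty": 0,"tz": 0,"ax": 0,"ay": 0,"az": 0,"claw": 0}]'

```text
time_s: 7.5
position: [0.5472, 0.1757, 0.1413]
ee_rot: [[0.984, 0.179, -0.0], [0.179, -0.984, -0.007], [-0.002, 0.007, -1.0]]
wrist_force: [3.8, -0.4, -9.2]
grip_width: 0.017
```

Run:
```python
from h import *
s=arm.sense();print(s["position"],s["grip_width"],s["wrist_force"])
for c in("side","top"):
    r=arm.read_camera(c)
    for l in("round_carrier_post","turnover_lever"):
        print(c,l,[(np.round(d["position"],4),round(d["confidence"],2)) for d in arm.mark_of(l,c)])
r=arm.read_camera("side")
im=r["image"][:,:,::-1];im=cv2.resize(im,None,fx=6,fy=6,interpolation=cv2.INTER_CUBIC)
u,v=np.int32(proj(r,[[.53,.17,.12]])[0]*6)
cv2.imwrite(f"pics/side6.png",im[max(v-250,0):v+250,max(u-300,0):u+300])
```

```text
[0.54723741 0.17573657 0.14125481] 0.017017451317837967 [ 3.81132346 -0.40456581 -9.22322927]
side round_carrier_post [(array([0.551 , 0.177 , 0.1367]), 0.6)]
side turnover_lever [(array([0.4547, 0.1564, 0.0893]), 0.73)]
top round_carrier_post [(array([0.5509, 0.1746, 0.1358]), 0.7)]
top turnover_lever [(array([0.4528, 0.1546, 0.0882]), 0.86)]
```

View pics/side6.png

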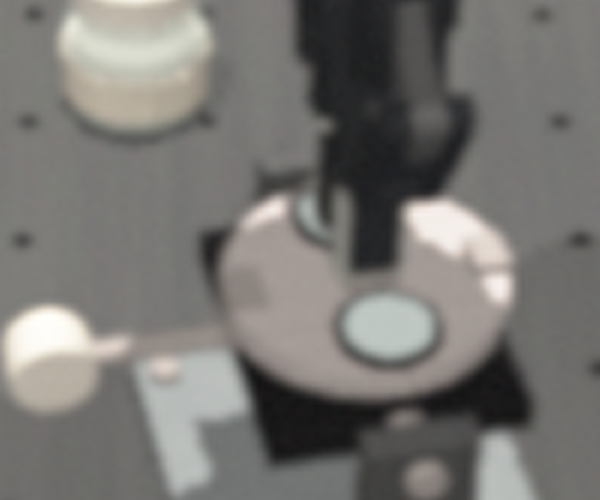

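>>> move_arm --plan '[{"tx": 0,"ty": 0,"tz": 0.3,"ax": 0,"ay": 0,"az": 0,"claw": 0},{"tx": 0,"ty": 0,"tz": 0.25,"ax": 0,"ay": 0,"az": 0,"claw": 0},{"tx": 0,"ty": 0,"tz": 0,"ax": 0,"ay": 0,"az": 0,"claw": 0},{"tx": 0,"ty": 0,"tz": 0,"ax": 0,"ay": 0,"az": 0,"claw": 0.6},{"tx": 0,"ty": 0,"tz": 0,"ax": 0,"ay": 0,"az": 0,"claw": 0.6}]'

```text
time_s: 8.48
position: [0.5473, 0.176, 0.1363]
ee_rot: [[0.984, 0.179, 0.0], [0.179, -0.984, -0.007], [-0.001, 0.006, -1.0]]
wrist_force: [-0.1, 0.9, -0.1]
grip_width: 0.0507
```

>>> move_arm --plan '[{"tx": 0,"ty": 0,"tz": 0,"ax": 0,"ay": 0,"az": 0,"claw": 0.6},{"tx": 0,"ty": 0,"tz": -1,"ax": 0,"ay": 0,"az": 0,"claw": 0.6},{"tx": 0,"ty": 0,"tz": -3,"ax": 0,"ay": 0,"az": 0,"claw": 0.6},{"tx": 0,"ty": 0,"tz": -3,"ax": 0,"ay": 0,"az": 0,"claw": 0.6},{"tx": 0,"ty": 0,"tz": 0,"ax": 0,"ay": 0,"az": 0,"claw": 0.6}]'

```text
time_s: 9.1
position: [0.5473, 0.1769, 0.2104]
ee_rot: [[0.984, 0.179, 0.001], [0.179, -0.984, -0.006], [-0.0, 0.006, -1.0]]
wrist_force: [-0.6, -1.0, 0.5]
grip_width: 0.0511
```

>>> move_arm --plan '[{"tx": -3,"ty": 0,"tz": 0,"ax": 0,"ay": 0,"az": 0,"claw": 0.6},{"tx": -3,"ty": 0,"tz": 0,"ax": 0,"ay": 0,"az": 0,"claw": 0.6},{"tx": -2.5,"ty": 0,"tz": 0,"ax": 0,"ay": 0,"az": 0,"claw": 0.6},{"tx": 0,"ty": 0,"tz": 0,"ax": 0,"ay": 0,"az": 0,"claw": 0.6},{"tx": 0,"ty": 0,"tz": 0,"ax": 0,"ay": 0,"az": 0,"claw": 0.6}]'

```text
time_s: 9.72
position: [0.4612, 0.161, 0.2102]
ee_rot: [[0.984, 0.179, 0.001], [0.179, -0.984, -0.006], [-0.0, 0.006, -1.0]]
wrist_force: [0.3, -0.3, 0.1]
grip_width: 0.0513
```

Run:
```python
from h import *
s=arm.sense();print(s["position"],s["grip_width"],s["wrist_force"]);print(s["ee_rot"])
for c in("side","top"):
    r=arm.read_camera(c)
    for l in("round_carrier_post","turnover_lever"):
        print(c,l,[(np.round(d["position"],4),round(d["confidence"],2)) for d in arm.mark_of(l,c)])
    im=r["image"][:,:,::-1];im=cv2.resize(im,None,fx=4,fy=4,interpolation=cv2.INTER_CUBIC)
    u,v=np.int32(proj(r,[[.5,.17,.12]])[0]*4)
    cv2.imwrite(f"pics/{c}7.png",im[max(v-250,0):v+250,max(u-300,0):u+300])
```

```text
[0.46123005 0.16095973 0.21019792] 0.05132199346270959 [ 0.30155253 -0.27940835  0.06874415]
[[ 9.83872250e-01  1.78871023e-01  7.43136087e-04]
 [ 1.78872253e-01 -9.83854250e-01 -5.96092274e-03]
 [-3.35098753e-04  5.99771290e-03 -9.99981957e-01]]
side round_carrier_post [(array([0.555 , 0.1775, 0.1345]), 0.8)]
side turnover_lever [(array([0.4548, 0.1562, 0.0914]), 0.94)]
top round_carrier_post [(array([0.5519, 0.1758, 0.1305]), 0.69)]
top turnover_lever [(array([0.4536, 0.1524, 0.0888]), 0.84)]
```

View pics/side7.png

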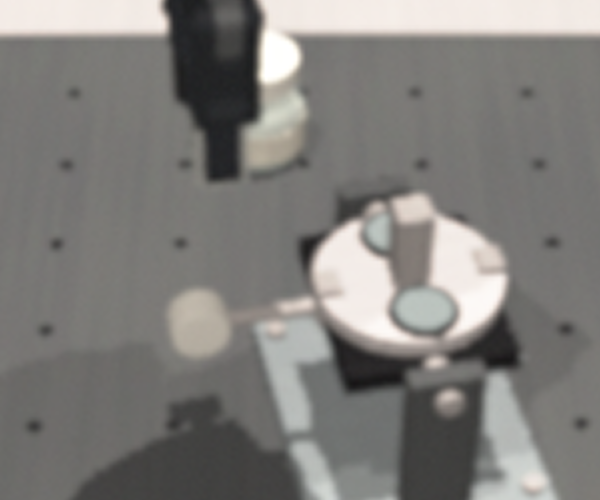

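View pics/top7.png

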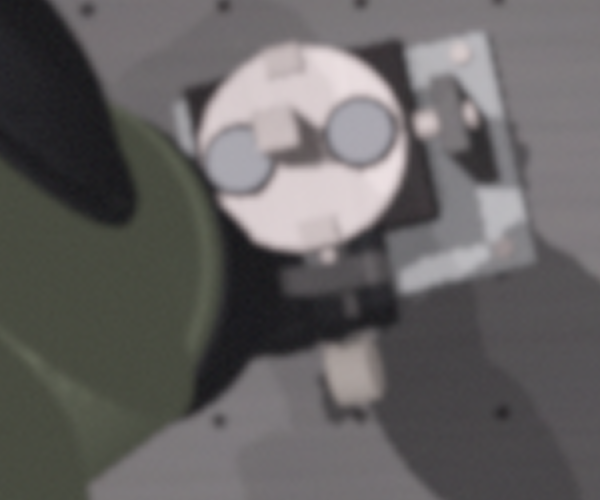

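>>> move_arm --plan '[{"tx": -1,"ty": 0.25,"tz": 2,"ax": 0,"ay": 0,"az": 0,"claw": 0.6},{"tx": 0,"ty": 0,"tz": 3,"ax": 0,"ay": 0,"az": 0,"claw": 0.6},{"tx": 0,"ty": 0,"tz": 2,"ax": 0,"ay": 0,"az": 0,"claw": 0.6},{"tx": 0,"ty": 0,"tz": 0,"ax": 0,"ay": 0,"az": 0,"claw": 0.6},{"tx": 0,"ty": 0,"tz": 0,"ax": 0,"ay": 0,"az": 0,"claw": 0.6}]'

```text
time_s: 10.65
position: [0.4527, 0.1566, 0.1389]
ee_rot: [[0.984, 0.178, 0.001], [0.178, -0.984, -0.005], [0.0, 0.005, -1.0]]
wrist_force: [0.1, -0.3, 0.4]
grip_width: 0.0508
```

Run:
```python
from h import *
s=arm.sense();print(s["position"],s["grip_width"],s["wrist_force"])
R=s["ee_rot"];d=np.array([.4515,.1565,.093])-(s["position"]);print("tool cm",100*R.T@d)
r=arm.read_camera("side")
im=r["image"][:,:,::-1];im=cv2.resize(im,None,fx=6,fy=6,interpolation=cv2.INTER_CUBIC)
u,v=np.int32(proj(r,[[.46,.16,.12]])[0]*6)
cv2.imwrite(f"pics/side8.png",im[max(v-250,0):v+250,max(u-250,0):u+250])
```

```text
[0.45265876 0.15661112 0.13885027] 0.05080495838908278 [ 0.09996179 -0.3180594   0.41297597]
tool cm [-0.11820558 -0.03445193  4.58485186]
```

View pics/side8.png

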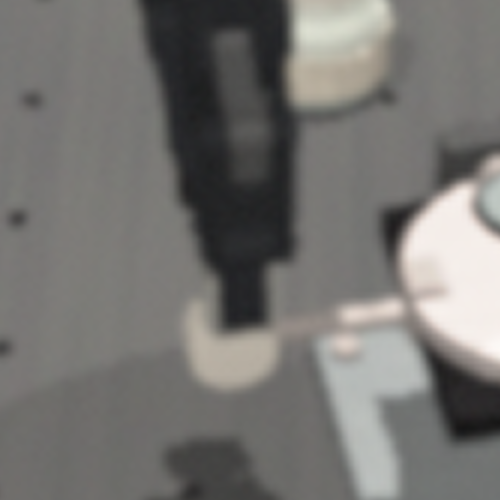

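>>> move_arm --plan '[{"tx": -0.1,"ty": 0,"tz": 2,"ax": 0,"ay": 0,"az": 0,"claw": 0.6},{"tx": 0,"ty": 0,"tz": 2,"ax": 0,"ay": 0,"az": 0,"claw": 0.6},{"tx": 0,"ty": 0,"tz": 0.3,"ax": 0,"ay": 0,"az": 0,"claw": 0.6},{"tx": 0,"ty": 0,"tz": 0,"ax": 0,"ay": 0,"az": 0,"claw": 0.6},{"tx": 0,"ty": 0,"tz": 0,"ax": 0,"ay": 0,"az": 0,"claw": 0.6}]' --squeeze 25

```text
time_s: 11.32
position: [0.4542, 0.157, 0.0992]
ee_rot: [[0.984, 0.178, 0.008], [0.178, -0.984, -0.003], [0.007, 0.004, -1.0]]
wrist_force: [0.8, 0.2, -0.6]
grip_width: 0.0511
```

>>> move_arm --plan '[{"tx": 0,"ty": 0,"tz": 0,"ax": 0,"ay": 0,"az": 0,"claw": 0},{"tx": 0,"ty": 0,"tz": 0,"ax": 0,"ay": 0,"az": 0,"claw": 0},{"tx": 0,"ty": 0,"tz": 0,"ax": 0,"ay": 0,"az": 0,"claw": 0},{"tx": 0,"ty": 0,"tz": 0,"ax": 0,"ay": 0,"az": 0,"claw": 0},{"tx": 0,"ty": 0,"tz": 0,"ax": 0,"ay": 0,"az": 0,"claw": 0}]'

```text
time_s: 11.95
position: [0.4548, 0.1564, 0.1003]
ee_rot: [[0.984, 0.178, 0.009], [0.178, -0.984, -0.004], [0.008, 0.005, -1.0]]
wrist_force: [0.3, -1.2, -1.4]
grip_width: 0.0175
```

Run:
```python
from h import *
s=arm.sense();print(s["position"],s["grip_width"],s["wrist_force"],s["joint_positions"])
r=arm.read_camera("side")
for l in("round_carrier_post","turnover_lever"):
        print(l,[(np.round(d["position"],4),round(d["confidence"],2)) for d in arm.mark_of(l,"side")])
im=r["image"][:,:,::-1];im=cv2.resize(im,None,fx=6,fy=6,interpolation=cv2.INTER_CUBIC)
u,v=np.int32(proj(r,[[.46,.16,.12]])[0]*6)
cv2.imwrite(f"pics/side9.png",im[max(v-250,0):v+250,max(u-250,0):u+250])
```

```text
[0.45476748 0.15635824 0.10025153] 0.01750415315401942 [ 0.30722239 -1.2070587  -1.41784966] [-0.26981734  0.54587583 -0.24674729  2.08942029  0.26894787  0.52906595
 -2.10644177]
round_carrier_post []
turnover_lever [(array([0.4569, 0.1589, 0.0936]), 0.81)]
```

View pics/side9.png

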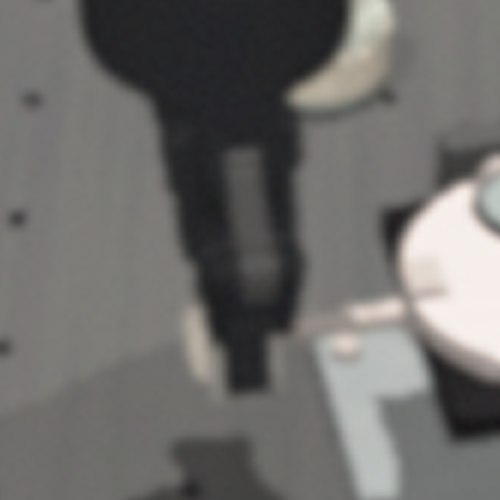

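>>> move_arm --plan '[{"tx": 0.15,"ty": 0,"tz": -1.74,"ax": 0,"ay": 0,"az": 0,"claw": 0},{"tx": 0.45,"ty": 0,"tz": -1.68,"ax": 0,"ay": 0,"az": 0,"claw": 0},{"tx": 0.74,"ty": 0,"tz": -1.58,"ax": 0,"ay": 0,"az": 0,"claw": 0},{"tx": 1.0,"ty": 0,"tz": -1.43,"ax": 0,"ay": 0,"az": 0,"claw": 0},{"tx": 0,"ty": 0,"tz": 0,"ax": 0,"ay": 0,"az": 0,"claw": 0}]'

```text
time_s: 12.72
position: [0.4786, 0.1613, 0.166]
ee_rot: [[0.984, 0.178, 0.01], [0.178, -0.984, -0.002], [0.01, 0.004, -1.0]]
wrist_force: [0.6, -1.6, 2.4]
grip_width: 0.0178
```

```bash
cat > st.py <<'E'
from h import *
import sys
s=arm.sense();R=s["ee_rot"];p0=np.array([.4548,.1564,.1003]);ux=np.array([.984,.178,0])
d=s["position"]-p0;x=d@ux;z=d[2];print("x,z cm",100*x,100*z,"r",np.hypot(.1-x,z),"phi",np.degrees(np.arctan2(z,.1-x)),"lat",d@[-.178,.984,0])
print(R.round(3).tolist(),s["grip_width"],s["wrist_force"])
for l in("turnover_lever",):
    for c in("side","top"):
        if c=="side": r=arm.read_camera(c)
        else: arm.read_camera(c)
        print(c,[(np.round(d["position"],4),round(d["confidence"],2)) for d in arm.mark_of(l,c)])
im=r["image"][:,:,::-1];im=cv2.resize(im,None,fx=4,fy=4,interpolation=cv2.INTER_CUBIC)
u,v=np.int32(proj(r,[[.54,.17,.12]])[0]*4)
cv2.imwrite(f"pics/{sys.argv[1]}.png",im[max(v-280,0):v+270,max(u-300,0):u+300])
E
python3 st.py s10
```

```text
x,z cm 2.4289593085786896 6.568964531919211 r 0.10023569831789962 phi 40.94633067984265 lat 0.0006360209331413022
[[0.984, 0.178, 0.01], [0.178, -0.984, -0.002], [0.01, 0.004, -1.0]] 0.017754146353432483 [ 0.57908456 -1.6230948   2.36435309]
side [(array([0.4787, 0.1629, 0.1503]), 0.92), (array([ 0.4366, -0.1664,  0.0877]), 0.26)]
top [(array([0.4767, 0.1584, 0.1534]), 0.75)]
```

View pics/s10.png

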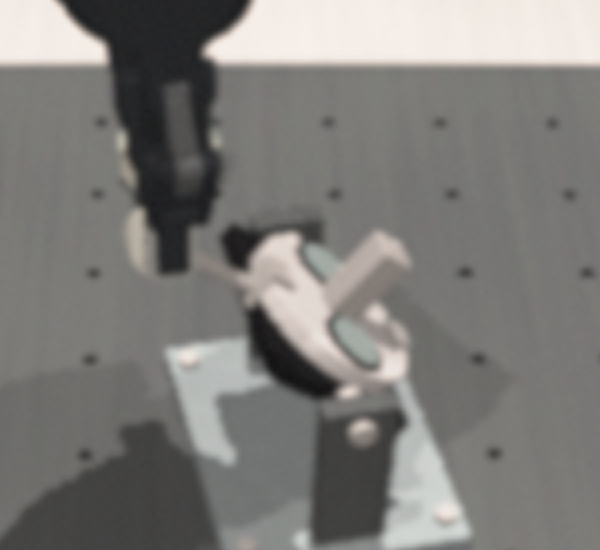

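>>> move_arm --plan '[{"tx": 1.25,"ty": 0,"tz": -1.2,"ax": 0,"ay": 0,"az": 0,"claw": 0},{"tx": 1.45,"ty": 0,"tz": -0.97,"ax": 0,"ay": 0,"az": 0,"claw": 0},{"tx": 1.6,"ty": 0,"tz": -0.7,"ax": 0,"ay": 0,"az": 0,"claw": 0},{"tx": 1.7,"ty": 0,"tz": -0.42,"ax": 0,"ay": 0,"az": 0,"claw": 0},{"tx": 0,"ty": 0,"tz": 0,"ax": 0,"ay": 0,"az": 0,"claw": 0}]'

```text
time_s: 13.55
position: [0.5327, 0.1725, 0.1955]
ee_rot: [[0.984, 0.18, -0.001], [0.18, -0.984, -0.005], [-0.002, 0.005, -1.0]]
wrist_force: [-0.8, -2.0, 11.7]
grip_width: 0.0177
```

```bash
python3 st.py s11
```

```text
x,z cm 7.956218399621136 9.518092423136649 r 0.09735046307307349 phi 77.8811278947928 lat 0.001991868999795232
[[0.984, 0.18, -0.001], [0.18, -0.984, -0.005], [-0.002, 0.005, -1.0]] 0.017721139918259427 [-0.75482284 -1.98208031 11.65792994]
side [(array([0.526 , 0.1729, 0.1875]), 0.83)]
top [(array([0.5224, 0.1683, 0.1812]), 0.62)]
```

>>> move_arm --plan '[{"tx": 1.0,"ty": 0,"tz": -0.3,"ax": 0,"ay": 0,"az": 0,"claw": 0},{"tx": 1.1,"ty": 0,"tz": -0.1,"ax": 0,"ay": 0,"az": 0,"claw": 0},{"tx": 1.7,"ty": 0,"tz": 0.1,"ax": 0,"ay": 0,"az": 0,"claw": 0},{"tx": 1.7,"ty": 0,"tz": 0.4,"ax": 0,"ay": 0,"az": 0,"claw": 0},{"tx": 0,"ty": 0,"tz": 0,"ax": 0,"ay": 0,"az": 0,"claw": 0}]'

```text
time_s: 14.38
position: [0.5872, 0.1838, 0.1923]
ee_rot: [[0.983, 0.181, -0.005], [0.181, -0.983, -0.005], [-0.006, 0.004, -1.0]]
wrist_force: [0.3, 0.5, 0.7]
grip_width: 0.0172
```

```bash
python3 st.py s12
```

```text
x,z cm 13.519929445660603 9.19952376252212 r 0.09849931002785638 phi 110.93789189077562 lat 0.0033391706820909035
[[0.983, 0.181, -0.005], [0.181, -0.983, -0.005], [-0.006, 0.004, -1.0]] 0.01722820372345585 [0.27127651 0.51710494 0.68106896]
side [(array([0.5717, 0.1837, 0.1869]), 0.74)]
top []
```

View pics/s12.png

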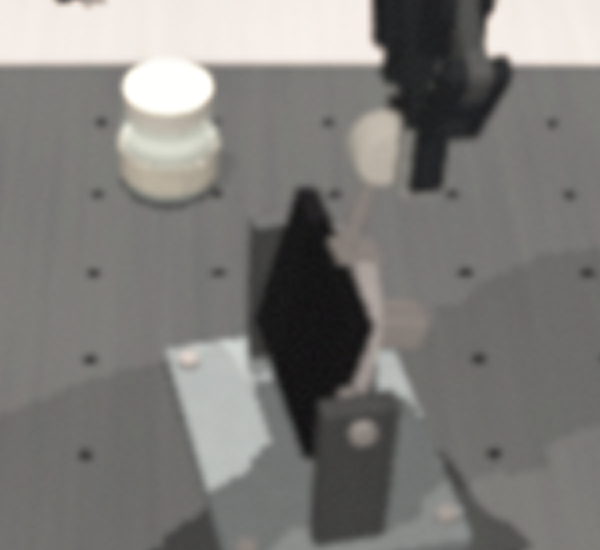

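>>> move_arm --plan '[{"tx": 0,"ty": 0,"tz": 0,"ax": 0,"ay": 0,"az": 0,"claw": 0.6},{"tx": 0,"ty": 0,"tz": 0,"ax": 0,"ay": 0,"az": 0,"claw": 0.6},{"tx": -0.8,"ty": 0.1,"tz": 0.2,"ax": 0,"ay": 0,"az": 0,"claw": 0.6},{"tx": -0.7,"ty": 0,"tz": 0,"ax": 0,"ay": 0,"az": 0,"claw": 0.6},{"tx": 0,"ty": 0,"tz": 0,"ax": 0,"ay": 0,"az": 0,"claw": 0.6}]' --squeeze 60

```text
time_s: 15.2
position: [0.5694, 0.1787, 0.1911]
ee_rot: [[0.983, 0.181, -0.005], [0.181, -0.983, -0.006], [-0.007, 0.005, -1.0]]
wrist_force: [-0.4, -0.5, -0.1]
grip_width: 0.051
```

```bash
python3 st.py s13
```

```text
x,z cm 11.671969567898655 9.084591813359225 r 0.09237168973843266 phi 100.42827717450655 lat 0.0015638839637462862
[[0.983, 0.181, -0.005], [0.181, -0.983, -0.006], [-0.007, 0.005, -1.0]] 0.05104483131361382 [-0.42440932 -0.49153303 -0.1234554 ]
side []
top [(array([0.5723, 0.1798, 0.1831]), 0.85)]
```

View pics/s13.png

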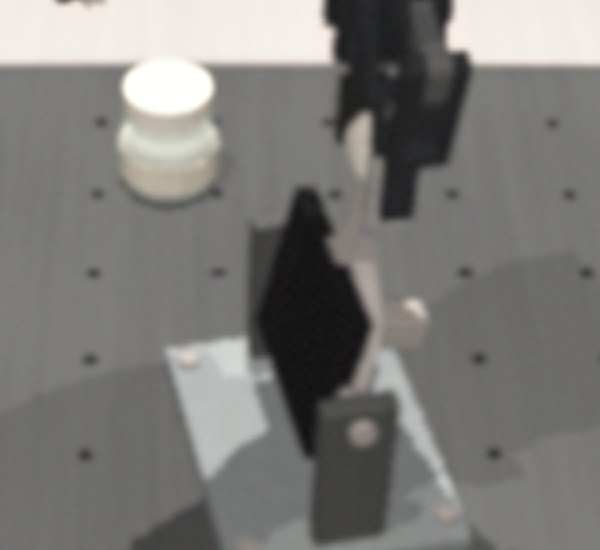

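Run:
```python
from h import *
r=arm.read_camera("side");u,v=np.int32(proj(r,[[.54,.17,.12]])[0]*4);o=np.array([max(u-300,0),max(v-280,0)])
for ph in(85,90,95,100,105):
    a=np.radians(ph);print(ph,(proj(r,jig((.5495,.1758,.09),.18,[[-.1*np.cos(a),0,.1*np.sin(a)]]))[0]+.5)*4-o)
s=arm.sense();R=s["ee_rot"];p=s["position"]
for P in([0,.026,.01],[0,.026,.02],[0,0,.003]):print(P,(proj(r,[p+R@np.array(P)])[0]+.5)*4-o)
```

```text
85 [311.60725365 151.81250946]
90 [331.45270264 148.88695567]
95 [351.12291497 147.42925772]
100 [370.42362136 147.4437867 ]
105 [389.16793488 148.91679544]
[0, 0.026, 0.01] [392.65090976 198.61841781]
[0, 0.026, 0.02] [390.56881025 217.28618107]
[0, 0, 0.003] [378.36153198 148.34336455]
```

>>> move_arm --plan '[{"tx": -0.3,"ty": 0,"tz": 0,"ax": 0,"ay": 0,"az": 0,"claw": 0.6},{"tx": 0,"ty": 0,"tz": 0,"ax": 0,"ay": 0,"az": 0,"claw": 0},{"tx": 0,"ty": 0,"tz": 0,"ax": 0,"ay": 0,"az": 0,"claw": 0},{"tx": 0,"ty": 0,"tz": 0,"ax": 0,"ay": 0,"az": 0,"claw": 0},{"tx": 0,"ty": 0,"tz": 0,"ax": 0,"ay": 0,"az": 0,"claw": 0}]' --squeeze 60

```text
time_s: 16.08
position: [0.5669, 0.1797, 0.1912]
ee_rot: [[0.983, 0.183, -0.005], [0.183, -0.983, -0.005], [-0.006, 0.004, -1.0]]
wrist_force: [-0.5, 0.6, -0.2]
grip_width: 0.0169
```

```bash
python3 st.py s14
```

```text
x,z cm 11.448321710701864 9.088023519484459 r 0.09202706518649449 phi 99.05485310947475 lat 0.0029561618894965273
[[0.983, 0.183, -0.005], [0.183, -0.983, -0.005], [-0.006, 0.004, -1.0]] 0.01693890684184864 [-0.53145469  0.56654314 -0.2158801 ]
side [(array([0.5764, 0.1834, 0.1878]), 0.57)]
top [(array([0.5743, 0.1787, 0.1859]), 0.73)]
```

View pics/s14.png

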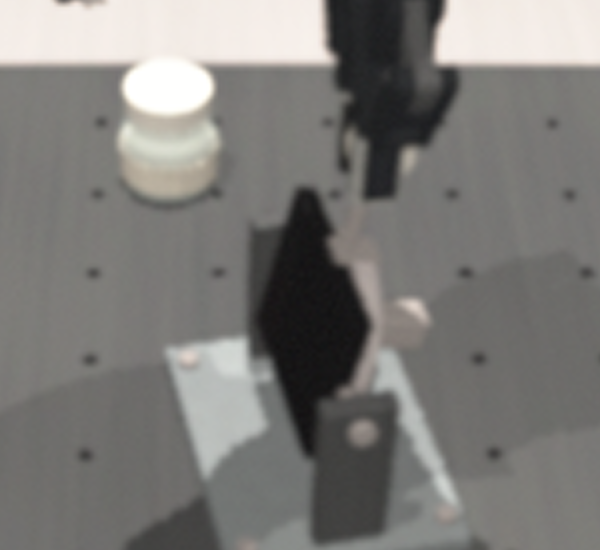

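>>> move_arm --plan '[{"tx": 0.85,"ty": 0,"tz": 0.2,"ax": 0,"ay": 0,"az": 0,"claw": 0},{"tx": 0.83,"ty": 0,"tz": 0.28,"ax": 0,"ay": 0,"az": 0,"claw": 0},{"tx": 1.57,"ty": 0,"tz": 0.76,"ax": 0,"ay": 0,"az": 0,"claw": 0},{"tx": 0,"ty": 0,"tz": 0,"ax": 0,"ay": 0,"az": 0,"claw": 0},{"tx": 0,"ty": 0,"tz": 0,"ax": 0,"ay": 0,"az": 0,"claw": 0}]'

```text
time_s: 16.9
position: [0.5992, 0.1864, 0.1791]
ee_rot: [[0.983, 0.183, -0.007], [0.183, -0.983, -0.005], [-0.008, 0.003, -1.0]]
wrist_force: [-2.5, 0.0, 2.6]
grip_width: 0.0171
```

```bash
python3 st.py s15
```

```text
x,z cm 14.744259145299582 7.8819208318382845 r 0.09199601667307397 phi 121.0444340180354 lat 0.003804882467910057
[[0.983, 0.183, -0.007], [0.183, -0.983, -0.005], [-0.008, 0.003, -1.0]] 0.01714457432018668 [-2.54885358  0.02802587  2.59669982]
side [(array([0.602 , 0.1884, 0.1752]), 0.58)]
top [(array([0.6022, 0.1847, 0.1719]), 0.62)]
```

View pics/s15.png

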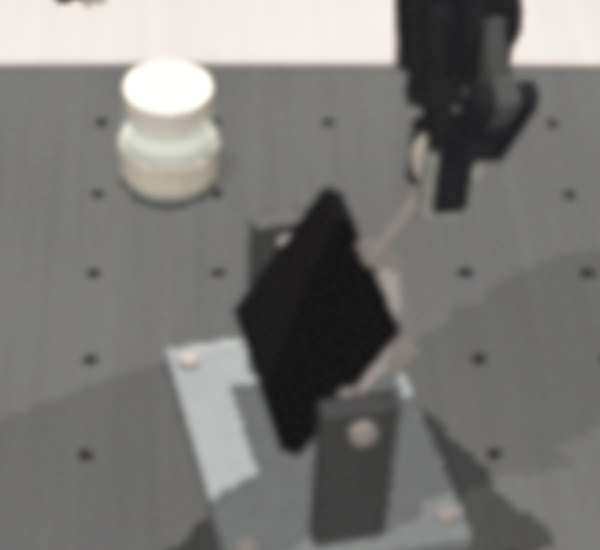

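>>> move_arm --plan '[{"tx": 1.4,"ty": 0,"tz": 1.0,"ax": 0,"ay": 0,"az": 0,"claw": 0},{"tx": 1.2,"ty": 0,"tz": 1.25,"ax": 0,"ay": 0,"az": 0,"claw": 0},{"tx": 0.9,"ty": 0,"tz": 1.4,"ax": 0,"ay": 0,"az": 0,"claw": 0},{"tx": 0,"ty": 0,"tz": 0,"ax": 0,"ay": 0,"az": 0,"claw": 0},{"tx": 0,"ty": 0,"tz": 0,"ax": 0,"ay": 0,"az": 0,"claw": 0}]'

```text
time_s: 17.73
position: [0.6347, 0.1938, 0.1436]
ee_rot: [[0.983, 0.184, -0.005], [0.184, -0.983, -0.003], [-0.005, 0.002, -1.0]]
wrist_force: [-1.0, 0.4, 2.7]
grip_width: 0.0169
```

```bash
python3 st.py s16
```

```text
x,z cm 18.365513051964136 4.3253463925421425 r 0.09417559664693377 phi 152.6590033856827 lat 0.004766686172891305
[[0.983, 0.184, -0.005], [0.184, -0.983, -0.003], [-0.005, 0.002, -1.0]] 0.01688235821801706 [-1.03743471  0.42391389  2.65179426]
side [(array([0.6345, 0.1948, 0.1425]), 0.66)]
top []
```

View pics/s16.png

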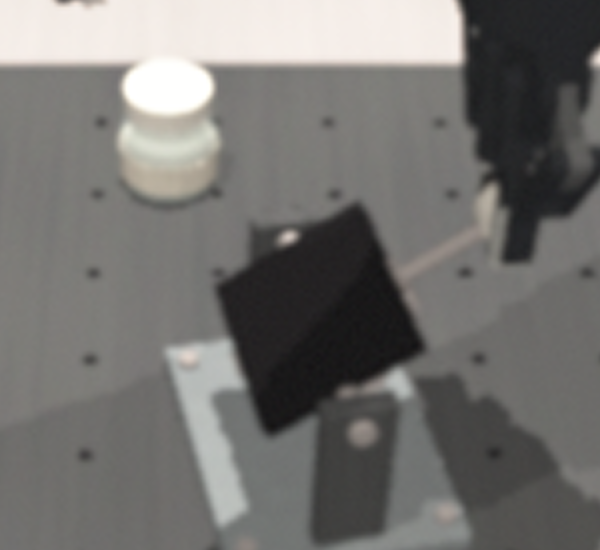

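>>> move_arm --plan '[{"tx": 0.7,"ty": 0,"tz": 1.5,"ax": 0,"ay": 0,"az": 0,"claw": 0},{"tx": 0.45,"ty": 0,"tz": 1.6,"ax": 0,"ay": 0,"az": 0,"claw": 0},{"tx": 0.1,"ty": 0,"tz": 1.2,"ax": 0,"ay": 0,"az": 0,"claw": 0},{"tx": 0,"ty": 0,"tz": 0.2,"ax": 0,"ay": 0,"az": 0,"claw": 0},{"tx": 0,"ty": 0,"tz": 0,"ax": 0,"ay": 0,"az": 0,"claw": 0}]'

```text
time_s: 18.55
position: [0.6486, 0.1966, 0.1001]
ee_rot: [[0.983, 0.184, -0.0], [0.184, -0.983, -0.002], [-0.001, 0.002, -1.0]]
wrist_force: [-1.4, 0.4, 4.0]
grip_width: 0.0172
```

```bash
python3 st.py s17
```

```text
x,z cm 19.79098919369619 -0.02348085614358314 r 0.09791017349677243 phi -179.86259290552314 lat 0.005100180028132631
[[0.983, 0.184, -0.0], [0.184, -0.983, -0.002], [-0.001, 0.002, -1.0]] 0.017171622310461078 [-1.43443637  0.37976906  4.01143488]
side [(array([0.6489, 0.1952, 0.0994]), 0.83)]
top []
```

View pics/s17.png

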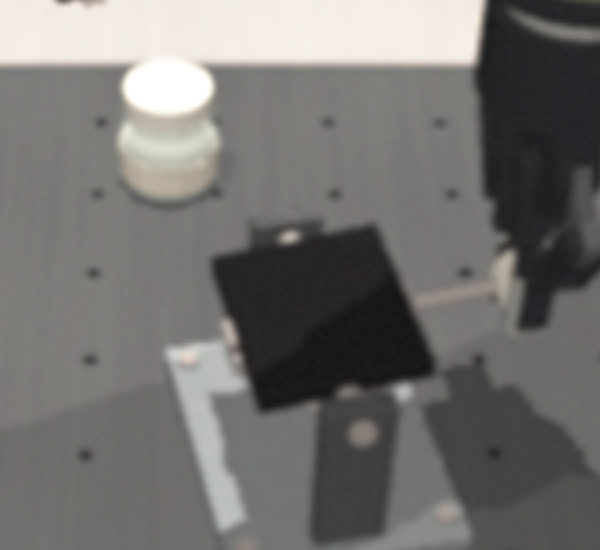

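>>> move_arm --plan '[{"tx": 0,"ty": 0,"tz": 0.4,"ax": 0,"ay": 0,"az": 0,"claw": 0},{"tx": 0,"ty": 0,"tz": 0.4,"ax": 0,"ay": 0,"az": 0,"claw": 0},{"tx": 0,"ty": 0,"tz": 0.2,"ax": 0,"ay": 0,"az": 0,"claw": 0},{"tx": 0,"ty": 0,"tz": 0,"ax": 0,"ay": 0,"az": 0,"claw": 0},{"tx": 0,"ty": 0,"tz": 0,"ax": 0,"ay": 0,"az": 0,"claw": 0}]'

```text
time_s: 19.38
position: [0.6492, 0.1968, 0.0916]
ee_rot: [[0.983, 0.184, 0.002], [0.184, -0.983, -0.001], [0.002, 0.001, -1.0]]
wrist_force: [0.0, 0.5, 3.1]
grip_width: 0.0172
```

>>> move_arm --plan '[{"tx": 0,"ty": 0,"tz": 0.3,"ax": 0,"ay": 0,"az": 0,"claw": 0},{"tx": 0,"ty": 0,"tz": 0.2,"ax": 0,"ay": 0,"az": 0,"claw": 0},{"tx": 0,"ty": 0,"tz": 0,"ax": 0,"ay": 0,"az": 0,"claw": 0},{"tx": 0,"ty": 0,"tz": 0,"ax": 0,"ay": 0,"az": 0,"claw": 0},{"tx": 0,"ty": 0,"tz": 0,"ax": 0,"ay": 0,"az": 0,"claw": 0}]'

```text
time_s: 20.0
position: [0.6492, 0.1968, 0.0917]
ee_rot: [[0.983, 0.183, 0.003], [0.183, -0.983, -0.002], [0.003, 0.002, -1.0]]
wrist_force: [-1.1, 0.3, 4.8]
grip_width: 0.0173
```

```bash
python3 st.py s18
```

```text
x,z cm 19.849384069956383 -0.8632309191439467 r 0.09887139838056133 phi -174.99121666058693 lat 0.0051024754365005184
[[0.983, 0.183, 0.003], [0.183, -0.983, -0.002], [0.003, 0.002, -1.0]] 0.01725641499326695 [-1.13943226  0.25289606  4.79620851]
side [(array([0.6502, 0.1964, 0.089 ]), 0.56)]
top []
```

View pics/s18.png

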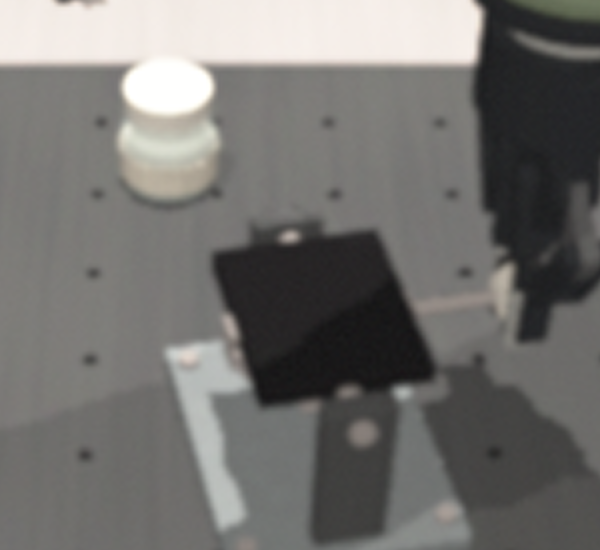

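>>> move_arm --plan '[{"tx": 0,"ty": 0,"tz": 0,"ax": 0,"ay": 0,"az": 0,"claw": 0.6},{"tx": 0,"ty": 0,"tz": 0,"ax": 0,"ay": 0,"az": 0,"claw": 0.6},{"tx": 0,"ty": 0,"tz": 0,"ax": 0,"ay": 0,"az": 0,"claw": 0.7},{"tx": 0,"ty": 0,"tz": -1.5,"ax": 0,"ay": 0,"az": 0,"claw": 0.7},{"tx": 0,"ty": 0,"tz": -3,"ax": 0,"ay": 0,"az": 0,"claw": 0.7}]'

```text
time_s: 20.82
position: [0.6482, 0.1961, 0.136]
ee_rot: [[0.983, 0.182, -0.0], [0.182, -0.983, -0.003], [-0.001, 0.003, -1.0]]
wrist_force: [-0.0, 0.4, 0.3]
grip_width: 0.0594
```

>>> move_arm --plan '[{"tx": 0,"ty": 0,"tz": -4,"ax": 0,"ay": 0,"az": 0,"claw": 0.7},{"tx": 0,"ty": 0,"tz": -4,"ax": 0,"ay": 0,"az": 0,"claw": 0.7},{"tx": 0,"ty": 0,"tz": -3,"ax": 0,"ay": 0,"az": 0,"claw": 0.7},{"tx": 0,"ty": 0,"tz": 0,"ax": 0,"ay": 0,"az": 0,"claw": 0.7},{"tx": 0,"ty": 0,"tz": 0,"ax": 0,"ay": 0,"az": 0,"claw": 0.7}]'

```text
time_s: 21.45
position: [0.6489, 0.1967, 0.2568]
ee_rot: [[0.983, 0.181, 0.006], [0.181, -0.983, -0.001], [0.006, 0.002, -1.0]]
wrist_force: [0.5, -0.6, -0.3]
grip_width: 0.0596
```

```bash
python3 st.py s19
python3 - <<'E'
from h import *
r=arm.read_camera("side")
for l in("round_carrier_post","spare_turnover_lever"): print(l,[(np.round(d["position"],4),round(d["confidence"],2)) for d in arm.mark_of(l,"side")])
cv2.imwrite("pics/side19.png",r["image"][:,:,::-1])
E
```

```text
x,z cm 19.81334202130604 15.653122023987859 r 0.18474899478075235 phi 122.08464973251787 lat 0.005069636184662808
[[0.983, 0.181, 0.006], [0.181, -0.983, -0.001], [0.006, 0.002, -1.0]] 0.059578919146891916 [ 0.50119512 -0.60699422 -0.31787481]
side [(array([0.6489, 0.1983, 0.0899]), 0.64)]
top [(array([0.6503, 0.1941, 0.0889]), 0.67)]
round_carrier_post []
spare_turnover_lever [(array([ 0.4364, -0.1658,  0.0877]), 0.95)]
```

View pics/s19.png

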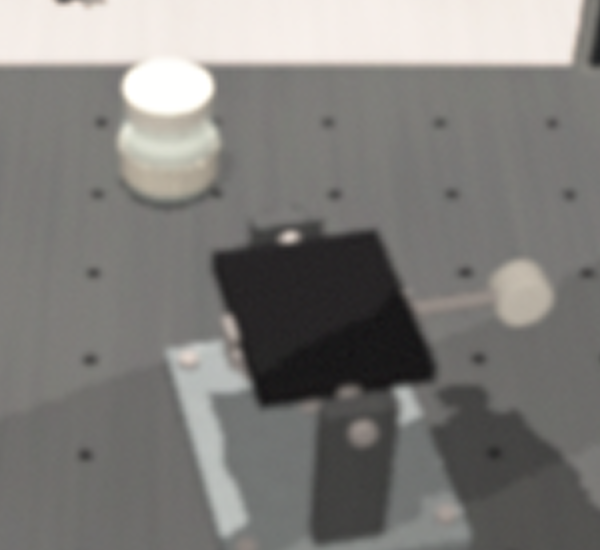

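View pics/side19.png

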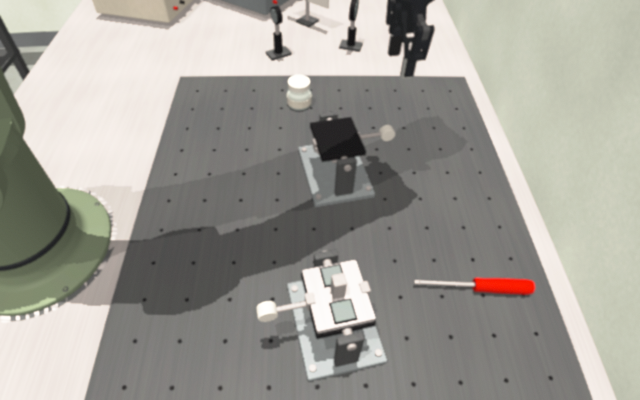

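The lever is level and pointing away, with the knob at z = 0.089 to 0.090 in both cameras. The carrier is upside down, the spare jig stands as it did at the start, and the gripper is clear. I'm handing the job in.

```bash
python3 -c "
from bench import arm
print(arm.job_done())"
```

```text
the job is handed in; nothing more can be done
None
```

The round carrier was tugged, then turned fully upside down, and I handed the job in at about 21.6 s; no verdict was reported.

- **Tug:** I gripped the post and lifted it about 5 mm. The wrist read about 9 N of pull, and both cameras put the post about 5 mm higher. It was held for more than 0.6 s with the lever still level. I then lowered it and let go, and it looked seated again in the pictures.
- **Turn:** I took the lever by its knob and swung it over to the far stop. With a 25 N grip the knob slipped out of the jaws just past the top (about 100 degrees). I re-gripped it there at 60 N and finished the swing. At the end, 5 mm more of commanded push moved nothing, so I took that as the stop.
- **Last checks:** With the gripper open and about 15 cm above the knob, both cameras put the knob at z of about 0.089 m, level and pointing away. The wrist force was below 1 N. The spare lever read within about 5 mm of its first reading, which is close to the detector's own scatter, and it looks unmoved in the picture.
- **What I could not check:** In the last pictures the post is hidden under the cradle. I did not see directly that the carrier is seated in the upside-down position.

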